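# Gauge two sleeve brackets and reject the misfit

## Robot

A 6-joint arm with a two-finger parallel gripper is mounted at the origin on the work surface. World frame = base frame: x ahead of the robot, y to its left, z up, the work surface at z = 0. Lengths are in m, angles in rad, forces in N, time in s.
With the tool pointing down it reaches from about 0.35 to 0.775 m from the base axis. Payload 5.5 kg.
Tool frame: the origin (TCP) lies at the very end of the fingers, on their centre line; the grasp point (between the pads) lies env.hold_point_z behind it (env.hold_point_z is the distance from the TCP to the grasp point, in m); z points along the fingers, y is the line along which they close (so a half turn about z gives the same grasp; the last joint's range is limited). The gripper opens to 85 mm and grips with 20 to 120 N. Pads are 22 mm wide; open, the fingers measure 114 mm over their backs; the gripper's body (76 mm by 85 mm) begins 54 mm behind the grasp point. The pads swing forward as they close: fully open they stand 13 mm farther back than shut.
Start: joints at [-1.366, 0.313, 0.046, 1.304, 0, 1.431], TCP at [0.194, -0.541, 0.231] pointing down, gripper open.
Joint ranges: [-2.76, 2.76], [-0.86, 1.69], [-1.03, 1.26], [-2.2, 2.34], [-1.47, 1.5], [-3.14, 3.14]. Speed limits (rad/s): [2.57, 2.57, 3.14, 3.14, 3.14, 3.14].

## Interface

Orientations are given as a unit quaternion [w, x, y, z].
In Python, from workcell import env gives the robot as it stands.
- The arm moves only by the tool carry_out, never from a script. Its argument "steps" is a list of rows, each a list of 3 entries, a list of its own where there are three numbers: the turn, a rotation vector about the tool's x, y, z in degrees, then the shift along the tool's x, y, z in cm, then the closure in counts, from 0 (fully open) to 255 (shut). A call has exactly 8 rows; each row is the pose to reach, as a shift and turn from the pose commanded when the call began, along the tool's axes at that moment; what a row does not reach only later rows make up. A row lasts 1/8 s, in which the tool goes at most 62.5 mm and 10.7 degrees, less where a joint would pass 70% of its speed; a pose out of reach is approached as far as the arm can. A call with a gripper value outside its range is refused whole. The fingers move at their own pace and stop on an object; "force" is the grip in N (left out, the last holds). Time passes only in rows, so rows that repeat a pose let the fingers close, or fill a call up. It gives the time, the measured TCP pose, the force, the opening and the grip force at its end, in the units of the state.
- env.get_state(): the state, without advancing time (a new reading comes with each control period).
- env.read_camera(name): name is "scene" or "top" or "wrist"; returns (picture, depth): 384x512x3 uint8, red, green, blue; 384x512 float32, m along the optical axis (not along the pixel's ray), 0 where there is no reading.
- env.get_calibration(name): a dict with "fx", "fy", "cx", "cy" (pixels), "origin" and "orientation" of the camera in the world. Camera axes: x right, y up, looking along -z (the intrinsics and any distortion apply to the point x, -y, -z); pixel columns grow to the right and rows downward; lengths in m; the calibration is good to about 2 mm. A picture is of the moment at which its call begins: read the wrist's pose just before it. get_calibration takes no time and is no camera call; for the wrist camera it gives the pose at the moment of the call.
- env.hand_in(): hands the job in; it is judged then, once.
The state is a dict: "clock": time; "joint_pos": joint angles; "qvel": joint speeds; "tau": joint torques, N m; "tcp_pos": TCP position; "orientation": TCP orientation; "wrist_force": force on the tool from outside, world axes, zero at the start; "ft_torque": the same for the moment, N m; "finger_gap": finger opening in m; "grip_force": force on a finger pad.
Only numpy, scipy, OpenCV 4.12 (cv2) and the standard library are available. Lean on these libraries where they do the work, as an engineer would, in place of code of your own. Each camera call takes 0.05 s, during which the arm holds its last target. There are 200 camera calls.

## Task

Two sleeve brackets stand in the T-slots of the gauge stand on the coffee sideboard. Slide each one along its slot towards its gauge pin as far as it will go, and leave the one that fits fully home on its pin. Slide the one that does not fit back out of the open end of its slot, lift it out and set it upright on its foot in the black tray, without shifting or knocking over the two glasses and the jar that stand around.

Things in the scene. Friction and masses are not known exactly. Their poses are not given: they have to be found in the camera images.
- gauge: fixed aluminium stand, 330 x 190 mm; origin at table level, x along its two parallel T-slots towards the end plate, z up; slot centre lines at y = +55 and -55 mm. Slot floor 8 mm above the table, lips' top 24. Slot 44 mm wide, 10 high under the lips, gap between lips 22. Dark end plate 95 mm high at x = 150 to 165 mm. Sleeves slide freely (about 1 N)
- pin_1 (a point): centre of the nose of the steel gauge pin over the slot at y = +55 mm; gauge x = 90 mm, 53 mm above the table. Pin 36 mm diameter, sticks out 60 mm from the end plate towards the gauge's -x. A fitting sleeve is home when its end meets the end plate (sleeve origin at gauge x = 115 mm); a misfit stops with its end at the nose (origin at x = 55 mm)
- pin_2 (a point): the same for the pin over the slot at gauge y = -55 mm
- open_1 (a point): open end of the slot at gauge y = +55 mm: the lips begin here (gauge x = -70 mm), point on the slot floor. From here to x = -170 mm there is only the bare base plate, where a foot clear of the lips (sleeve origin below x = -105 mm) can be lifted
- open_2 (a point): the same for the slot at gauge y = -55 mm
- sleeve_a: grey metal bracket, 0.25 kg: tube 70 mm long, 56 outside, axis along its x, on a T-foot (flange 70 x 40 x 8 mm, neck 18 wide). Origin: centre of foot's underside, z up; tube axis 45 mm above, top 73. Starts in either slot, x along the gauge's x. One sleeve has a 44 mm bore and goes on the pin, the other 28 mm and stops at its nose: find which by trying
- sleeve_b: grey metal bracket, 0.25 kg: tube 70 mm long, 56 outside, axis along its x, on a T-foot (flange 70 x 40 x 8 mm, neck 18 wide). Origin: centre of foot's underside, z up; tube axis 45 mm above, top 73. Starts in either slot, x along the gauge's x. Looks like sleeve_a from outside; only the bore differs
- tray: fixed black open tray, 170 x 190 x 30 mm (x, y, z), walls and floor 4 mm thick; origin at the centre of its underside on the table
- tumbler_1: clear drinking glass, 74 mm wide, 95 mm high, upright; origin at the centre of its foot. To be left alone
- tumbler_2: clear drinking glass like tumbler_1. To be left alone
- jar: amber glass jar with black lid, 64 mm wide, 95 mm high; origin at the centre of its foot. To be left alone

How it is judged:
By the outcome, as a careful person would: the job done as asked, in the order asked, and still so for the second after the job is handed in, with the robot touching nothing.
It also fails if it takes over 67 s, if anything falls off the work surface, if the arm or the gripper's body presses on something with over 40 N, if the wrist force passes 120 N, or if a joint passes its speed limit or range.

## Working session

There is one attempt and no reset: what is moved stays moved. The work goes in short steps, Python scripts to look and compute and a tool call to move; the robot and the scene stay as the last step left them, time stands still between calls to the robot, and variables do not carry over. Pictures are saved under pics/ and viewed, at most 10 in all, crops included, and the job is handed in when it is done.

Besides the shell and the picture viewer there is one more tool, called as name(argument=value, ...) on one line, values as JSON. carry_out: Moves the arm, as the interface text tells. Its arguments: {"type":"object","properties":{"steps":{"type":"array","items":{"type":"array"}},"force":{"type":"number"}},"required":["steps"]}

```bash
mkdir -p pics; cat > h.py <<'E'
import numpy as np, cv2
from scipy.spatial.transform import Rotation as R
from workcell import env
def rot(q): return R.from_quat([q[1],q[2],q[3],q[0]])
def look(n):
    c=env.get_calibration(n); p,d=env.read_camera(n); return p,d,c
def cloud(d,c):
    v,u=np.mgrid[:d.shape[0],:d.shape[1]]
    P=np.stack([(u-c['cx'])/c['fx']*d,-(v-c['cy'])/c['fy']*d,-d],-1)
    return P@rot(c['orientation']).as_matrix().T+np.array(c['origin'])
def save(n,p): cv2.imwrite('pics/'+n+'.png',p[:,:,::-1])
E
python3 - <<'E'
from h import *
s=env.get_state();print(s,env.hold_point_z)
ims=[]
for n in('top','scene'):
    p,d,c=look(n);print(n,c);save(n,p);np.savez(n,p=p,d=d,X=cloud(d,c))
E
```

```text
{'clock': 0.0, 'joint_pos': array([-1.36562563e+00,  3.13974906e-01,  4.49874522e-02,  1.30361321e+00,
       -1.22730905e-05,  1.43120910e+00]), 'qvel': array([-4.02979965e-05, -8.16749126e-04,  2.61310638e-04, -4.87014296e-04,
        8.31521322e-04, -8.42158151e-04]), 'tau': array([ 6.39650098e-04, -4.80626249e+01,  2.98534620e+01,  1.93525414e-02,
       -1.28203910e-04, -9.79864723e-06]), 'tcp_pos': array([ 0.19422088, -0.54066022,  0.23042685]), 'orientation': array([-9.01481093e-04,  9.85179099e-01,  1.71526468e-01, -3.57115730e-05]), 'wrist_force': array([0.36141472, 0.46672273, 0.85185849]), 'ft_torque': array([ 0.04839338, -0.00990286,  0.02654727]), 'grip_force': 0.0, 'finger_gap': 0.08540207357453078} 0.0187
top {'fx': 411.888670831419, 'fy': 411.888670831419, 'cx': 257.66976644632354, 'cy': 189.64721117303753, 'origin': array([ 0.42602799, -0.02582379,  1.19465088]), 'orientation': array([-0.70177005, -0.04805813,  0.04875066,  0.7091069 ])}
scene {'fx': 361.1777018682615, 'fy': 361.1777018682615, 'cx': 256.49603802091167, 'cy': 196.61076546535566, 'origin': array([1.3282021 , 0.15405547, 0.87560248]), 'orientation': array([0.58716709, 0.23196648, 0.29505278, 0.71719608])}
```

View pics/top.png

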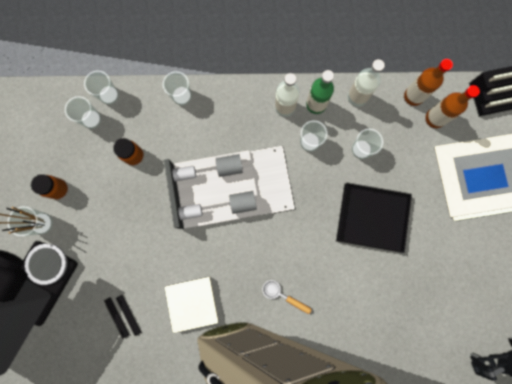

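View pics/scene.png

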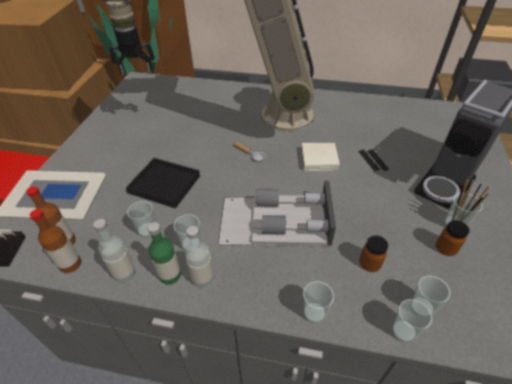

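The top view shows the gauge at about (230,188) px with its end plate at left (173,193). The sleeves are at (230,165) and (243,203), the tray at (375,218), the glasses at (313,135) and (367,142), and the jar at (128,150). Next I measure the positions from depth.

```bash
cat > m.py <<'E'
from h import *
z=np.load('top.npz');p,d,X=z['p'].astype(int),z['d'],z['X']
Z=X[...,2]; ok=d>0
def box(n,m):
    if m.sum()<5: print(n,'few',m.sum());return
    q=X[m]; r=cv2.minAreaRect((q[:,:2]*1000).astype(np.float32)); print(n,m.sum(),np.round(r[0],1),np.round(r[1],1),round(r[2],1),'z',np.round(np.percentile(q[:,2],[5,50,95]),4))
v,u=np.mgrid[:384,:512]
def win(a,b,c,e): return ok&(u>=a)&(u<b)&(v>=c)&(v<e)
print('table z',np.median(Z[win(300,330,180,200)]))
g=win(155,300,135,240)
box('base',g&(Z>.004)&(Z<.035)&(p.min(-1)>130))
box('plate',g&(Z>.085))
for n,w in(('s_far',win(205,250,145,182)),('s_near',win(222,265,186,220))): box(n,w&(Z>.062)&(Z<.085))
for n,w in(('p_far',win(178,205,155,185)),('p_near',win(180,215,195,225))): box(n,w&(Z>.058)&(Z<.085))
box('tray',win(325,425,170,265)&(p.max(-1)<70)&(Z>.02)&(Z<.045))
box('trayall',win(325,425,170,265)&(p.max(-1)<60))
for n,w in(('t1',win(295,335,115,160)),('t2',win(345,390,122,165)),('jar',win(108,150,132,172)),('t3',win(155,200,65,110))): box(n,w&(Z>.08)&(Z<.11))
E
python3 m.py
```

```text
table z -0.0006816436933332337
base 5478 [601.4  62.9] [414.4 306.9] 89.5 z [0.0049 0.0198 0.0261]
plate 414 [599.8 141.7] [184.9 191.7] 22.5 z [0.0895 0.0937 0.0971]
s_far 455 [653.8  53.3] [53.1 70.1] 8.7 z [0.0649 0.0763 0.0815]
s_near 469 [549.1  15.2] [52.2 69.8] 9.0 z [0.0651 0.0763 0.0823]
p_far 194 [634.1 173.1] [33.8 48.5] 10.4 z [0.0602 0.0675 0.0714]
p_near 264 [517.7 159. ] [49.  60.1] 9.5 z [0.0593 0.067  0.0723]
tray 415 [ 505.  -357.2] [191.3 167.5] 79.4 z [0.0213 0.0279 0.0323]
trayall 3986 [ 505.  -357.4] [190.8 167.4] 79.5 z [-0.0003  0.0038  0.0277]
t1 181 [ 732.5 -182.1] [72.1 70.8] 89.6 z [0.0815 0.0927 0.0965]
t2 194 [ 708.8 -333.7] [71.7 72.5] 11.3 z [0.0823 0.0926 0.0967]
jar 355 [698.3 340. ] [55.  55.1] 67.0 z [0.0848 0.0935 0.097 ]
t3 194 [880.4 199. ] [73.7 70.7] 1.2 z [0.082  0.0918 0.0965]
```

```bash
cat > m2.py <<'E'
from h import *
exec(open('m.py').read().split("print('table")[0])
g=win(150,300,135,240)
print('a')
m=(win(160,190,150,235)&(Z>.088)&(Z<.1)).astype(np.uint8)
n,l,st,ce=cv2.connectedComponentsWithStats(m); k=1+np.argmax(st[1:,4]); box('plate',l==k)
a=np.radians(9.); ex=np.array([-np.sin(a),np.cos(a)]); ey=np.array([-np.cos(a),-np.sin(a)])
m=(win(155,300,135,240)&(p.min(-1)>120)).astype(np.uint8)
n,l,st,ce=cv2.connectedComponentsWithStats(m); k=1+np.argmax(st[1:,4]); box('base',l==k)
b=(l==k)&(Z>-.003)&(Z<.03);q=X[b][:,:2]; print('base u',np.percentile(q@ex,[.3,99.7]),'v',np.percentile(q@ey,[.3,99.7]))
for n,c in(('far',(.6538,.0533)),('near',(.5491,.0152)),('pfar',(.6341,.1731)),('pnear',(.5177,.159))): print(n,np.array(c)@ex,np.array(c)@ey)
mid=(np.array([.6538,.0533])+np.array([.5491,.0152]))/2; print('mid v',mid@ey)
E
python3 m2.py
cat > go.py <<'E'
import sys
from h import *
# usage: go.py x y z yaw -> shift (cm) and turn about tool z (deg) from the present pose
x,y,z,yaw=map(float,sys.argv[1:5]); s=env.get_state(); r=rot(s['orientation'])
t=R.from_matrix(np.array([[np.cos(a:=np.radians(yaw)),np.sin(a),0],[np.sin(a),-np.cos(a),0],[0,0,-1]]))
print('turn',np.round((r.inv()*t).as_rotvec(degrees=True),2),'shift cm',np.round(r.inv().apply(np.array([x,y,z])-s['tcp_pos'])*100,2),'t',s['clock'])
E
python3 go.py .559 .0 .14 99
```

```text
a
plate 402 [572.6 206.1] [188.4  15.8] 9.7 z [0.0902 0.0938 0.0971]
base 12427 [603.   63.5] [430.4 310. ] 89.4 z [-0.0037  0.0059  0.0734]
base u [-0.25910232  0.1552805 ] v [-0.78290489 -0.42630993]
far -0.049633064689582104 -0.6540885940677454
near -0.07088530197654468 -0.5447174716894017
pfar 0.07177375747500796 -0.6533719826698409
pnear 0.07605632360329938 -0.5361993338674996
mid v -0.5994030328785735
turn [-7.000e-02 -8.000e-02 -7.925e+01] shift cm [ 52.6  -38.55   9.12] t 0.1
```

```bash
python3 go.py .549 .015 .15 99.5
```

```text
turn [-7.000e-02 -8.000e-02 -7.975e+01] shift cm [ 52.17 -40.3    8.13] t 0.1
```

carry_out(steps=[[[0,0,-10],[5,-3.8,0],0],[[0,0,-20],[9.5,-7.3,0],0],[[0,0,-30],[14,-10.8,0],0],[[0,0,-40],[18.5,-14.3,0],0],[[0,0,-50],[23,-17.8,0],0],[[0,0,-60],[27.5,-21.3,0],0],[[0,0,-70],[32,-24.7,0],0],[[0,0,-79.75],[36.5,-28.2,0],0]])

```text
clock: 1.1
tcp_pos: [0.4432, -0.1507, 0.2311]
orientation: [0.0, 0.644, 0.765, -0.0]
wrist_force: [0.6, -0.5, -1.3]
finger_gap: 0.0854
grip_force: 0.0
```

```bash
python3 go.py .549 .015 .15 99.5
```

```text
turn [-0.01  0.01  0.32] shift cm [14.53 13.26  8.11] t 1.1
```

carry_out(steps=[[[0,0,0],[3.6,3.3,2],0],[[0,0,0],[7.2,6.6,4],0],[[0,0,0],[11,10,6],0],[[0,0,0],[14.5,13.3,8],0],[[0,0,0],[14.5,13.3,8],0],[[0,0,0],[14.5,13.3,8],0],[[0,0,0],[14.5,13.3,8],0],[[0,0,0],[14.5,13.3,8],0]])

```text
clock: 2.1
tcp_pos: [0.5498, 0.0115, 0.152]
orientation: [0.001, 0.647, 0.763, 0.0]
wrist_force: [0.8, -0.3, -0.1]
finger_gap: 0.0856
grip_force: 0.0
```

```bash
cat > w.py <<'E'
import sys
from h import *
p,d,c=look('wrist'); save(sys.argv[1],p); X=cloud(d,c); np.savez('wrist',p=p,d=d,X=X)
O=np.array([.5983,.0507]);a=np.radians(9.4);ex=np.array([-np.sin(a),np.cos(a)]);ey=np.array([-np.cos(a),-np.sin(a)])
gx=(X[...,:2]-O)@ex;gy=(X[...,:2]-O)@ey
for n,s in(('near',1),('far',-1)):
    m=(d>0)&(X[...,2]>.068)&(X[...,2]<.086)&(abs(gy-s*.055)<.03)&(gx<.16)
    if m.sum()>50:
        q=X[m]; r=cv2.minAreaRect((q[:,:2]*1000).astype(np.float32)); print(n,m.sum(),np.round(r,1) if 0 else r,'z',np.percentile(q[:,2],[5,95]),'gauge x',np.percentile(gx[m],[1,99]),'y',np.percentile(gy[m],[1,99]))
E
python3 w.py w1; python3 go.py .549 .015 .036 99.4
```

```text
near 5398 ((541.8388061523438, 63.895904541015625), (45.81119918823242, 167.222412109375), 9.456315040588379) z [0.06874155 0.07965544] gauge x [-0.05985675  0.10439033] y [0.03187502 0.07510161]
far 5712 ((647.5800170898438, 91.7583999633789), (45.83790969848633, 147.2372283935547), 10.015289306640625) z [0.06876812 0.0797981 ] gauge x [-0.03983888  0.10446742] y [-0.07634111 -0.0341616 ]
turn [0.06 0.03 0.02] shift cm [ 0.35 -0.04 11.6 ] t 2.15
```

View pics/w1.png

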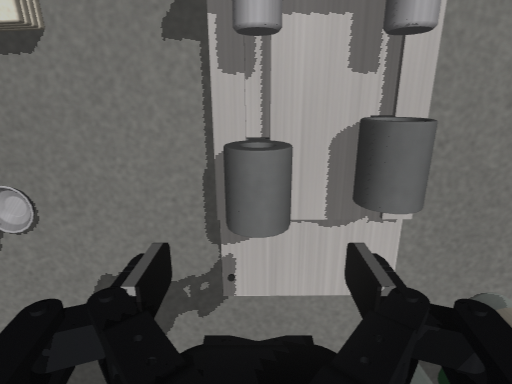

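The near sleeve sits at about (258,187) px, centred between the fingers and aligned with them. The far one is at (395,165). Now I descend and grip the near one.

carry_out(steps=[[[0,0,0],[0.4,0,4],0],[[0,0,0],[0.4,0,8],0],[[0,0,0],[0.4,0,11.5],0],[[0,0,0],[0.4,0,11.5],0],[[0,0,0],[0.4,0,11.5],255],[[0,0,0],[0.4,0,11.5],255],[[0,0,0],[0.4,0,11.5],255],[[0,0,0],[0.4,0,11.5],255]], force=30)

```text
clock: 3.15
tcp_pos: [0.551, 0.0161, 0.0386]
orientation: [0.002, 0.646, 0.763, 0.001]
wrist_force: [-0.2, -1.2, 6.5]
finger_gap: 0.056
grip_force: 32.1
```

carry_out(steps=[[[0,0,0],[2,0,0],255],[[0,0,0],[4,0,0],255],[[0,0,0],[6,0,0],255],[[0,0,0],[7.2,0,0],255],[[0,0,0],[7.8,0,0],255],[[0,0,0],[8.4,0,0],255],[[0,0,0],[9,0,0],255],[[0,0,0],[9,0,0],255]])

```text
clock: 4.15
tcp_pos: [0.5372, 0.0978, 0.0386]
orientation: [0.007, 0.648, 0.762, -0.004]
wrist_force: [1.0, -26.9, 5.0]
finger_gap: 0.0556
grip_force: 32.2
```

The near sleeve stopped at gauge x ≈ 56 mm with 27 N, so it meets the nose and is the misfit candidate. I release it and try the far one.

carry_out(steps=[[[0,0,0],[-0.7,0,0],0],[[0,0,0],[-0.7,0,0],0],[[0,0,0],[-0.7,0,0],0],[[0,0,0],[-0.7,0,-5],0],[[0,0,0],[-0.7,0,-9],0],[[0,0,0],[-3,4,-9.5],0],[[0,0,0],[-5,8,-9.5],0],[[0,0,0],[-6.9,11,-9.5],0]])

```text
clock: 5.15
tcp_pos: [0.6557, 0.0558, 0.1315]
orientation: [0.0, 0.646, 0.764, 0.0]
wrist_force: [0.2, -0.5, 0.4]
finger_gap: 0.0852
grip_force: 0.0
```

```bash
python3 w.py w2; python3 go.py .6538 .0533 .037 99.4
```

```text
near 8574 ((536.47412109375, 114.99847412109375), (44.73053741455078, 105.83211517333984), 9.417170524597168) z [0.06849317 0.0796499 ] gauge x [0.02190921 0.12408275] y [0.02974182 0.07138288]
far 6917 ((646.7503662109375, 101.98800659179688), (45.314117431640625, 168.32583618164062), 9.517233848571777) z [0.06844097 0.07960437] gauge x [-0.03964318  0.12510209] y [-0.07794906 -0.03489835]
turn [0.23 0.09 0.05] shift cm [ 0.08 -0.6   9.38] t 5.2
```

carry_out(steps=[[[0,0,0],[0,-0.1,4],0],[[0,0,0],[0,-0.1,7.5],0],[[0,0,0],[0,-0.1,9.4],0],[[0,0,0],[0,-0.1,9.4],0],[[0,0,0],[0,-0.1,9.4],255],[[0,0,0],[0,-0.1,9.4],255],[[0,0,0],[0,-0.1,9.4],255],[[0,0,0],[0,-0.1,9.4],255]])

```text
clock: 6.2
tcp_pos: [0.6544, 0.0554, 0.0391]
orientation: [0.001, 0.646, 0.763, 0.001]
wrist_force: [-0.1, 0.4, 5.9]
finger_gap: 0.0555
grip_force: 32.6
```

carry_out(steps=[[[0,0,0],[2,0,0],255],[[0,0,0],[4,0,0],255],[[0,0,0],[6,0,0],255],[[0,0,0],[8,0,0],255],[[0,0,0],[10,0,0],255],[[0,0,0],[11.5,0,0],255],[[0,0,0],[12.3,0,0],255],[[0,0,0],[12.6,0,0],255]])

```text
clock: 7.2
tcp_pos: [0.6343, 0.176, 0.0391]
orientation: [0.004, 0.647, 0.763, -0.002]
wrist_force: [2.3, -16.0, 5.6]
finger_gap: 0.0558
grip_force: 32.6
```

carry_out(steps=[[[0,0,0],[0.2,0,0],255],[[0,0,0],[0.2,0,0],255],[[0,0,0],[0,0,0],0],[[0,0,0],[-0.4,0,0],0],[[0,0,0],[-0.4,0,0],0],[[0,0,0],[-0.4,0,-5],0],[[0,0,0],[-0.4,0,-9.5],0],[[0,0,0],[-3,0,-11],0]])

```text
clock: 8.2
tcp_pos: [0.6387, 0.1518, 0.151]
orientation: [0.002, 0.645, 0.764, 0.002]
wrist_force: [0.6, 0.0, -0.1]
finger_gap: 0.0855
grip_force: 0.0
```

```bash
python3 - <<'E'
from h import *
p,d,c=look('top');save('top2',cv2.resize(p[130:245,150:305],None,fx=4,fy=4));np.savez('top',p=p,d=d,X=cloud(d,c))
E
python3 w.py w3; python3 go.py .5372 .0965 .14 99.4
```

```text
near 4848 ((534.3510131835938, 125.68254089355469), (45.29253387451172, 127.9054946899414), 8.87283992767334) z [0.0683585  0.07953583] gauge x [0.02537118 0.14684803] y [0.03027404 0.07176013]
far 5233 ((635.4552001953125, 173.86962890625), (45.23518371582031, 69.0353012084961), 9.395090103149414) z [0.07001081 0.07971598] gauge x [0.08219306 0.1493884 ] y [-0.07840501 -0.03507037]
turn [0.28 0.05 0.03] shift cm [ -3.49 -10.92   0.96] t 8.3
```

View pics/w3.png

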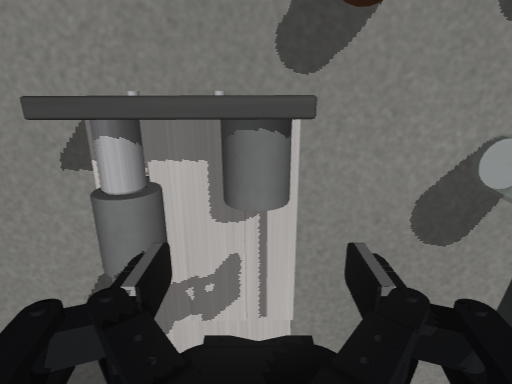

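The far sleeve is home: its end meets the plate at about (256,120) px. The near one stops at its pin nose at about (125,190). I go back for the near one.

carry_out(steps=[[[0,0,0],[-1,-4,0],0],[[0,0,0],[-2.5,-8,0],0],[[0,0,0],[-3.6,-11,0],0],[[0,0,0],[-3.6,-11,2],0],[[0,0,0],[-3.6,-11,5],0],[[0,0,0],[-3.6,-11,8.5],0],[[0,0,0],[-3.6,-11,11.3],0],[[0,0,0],[-3.6,-11,11.3],0]])

```text
clock: 9.3
tcp_pos: [0.5316, 0.0967, 0.0314]
orientation: [-0.003, 0.646, 0.763, -0.002]
wrist_force: [-0.4, 0.0, 0.1]
finger_gap: 0.0856
grip_force: 0.0
```

carry_out(steps=[[[0,0,0],[0,0,0],255],[[0,0,0],[0,0,0],255],[[0,0,0],[0,0,0],255],[[0,0,0],[0,0,0],255],[[0,0,0],[-1,0,0],255],[[0,0,0],[-3,0,0],255],[[0,0,0],[-5,0,0],255],[[0,0,0],[-7,0,0],255]], force=40)

```text
clock: 10.3
tcp_pos: [0.5478, 0.0269, 0.036]
orientation: [0.001, 0.646, 0.763, 0.001]
wrist_force: [-1.0, 1.8, 6.5]
finger_gap: 0.0558
grip_force: 42.8
```

carry_out(steps=[[[0,0,0],[-2,0,0],255],[[0,0,0],[-4,0,0],255],[[0,0,0],[-6,0,0],255],[[0,0,0],[-8,0,0],255],[[0,0,0],[-9.5,0,0],255],[[0,0,0],[-10,0,0],255],[[0,0,0],[-10,0,0],255],[[0,0,0],[-10,0,0],255]])

```text
clock: 11.3
tcp_pos: [0.5644, -0.0726, 0.036]
orientation: [0.002, 0.646, 0.763, 0.0]
wrist_force: [0.4, -0.3, 4.5]
finger_gap: 0.0558
grip_force: 42.8
```

```bash
python3 w.py w4; python3 -c "
from h import *
s=env.get_state();q=s['tcp_pos'][:2]-[.5983,.0507];a=np.radians(9.4);print(s['tcp_pos'],q@[-np.sin(a),np.cos(a)],s['joint_pos'])"
```

```text
near 14580 ((562.2667236328125, -68.04295349121094), (59.960914611816406, 61.97195053100586), 9.839884757995605) z [0.06968729 0.07962525] gauge x [-0.1361536 -0.0808141] y [0.02548207 0.08315436]
[ 0.56440034 -0.07253111  0.03601305] -0.11603969199008413 [-2.68304612e-01  4.31234230e-01 -2.86748264e-01  8.48910380e-01
 -1.04992893e-03  1.13713558e+00]
```

View pics/w4.png

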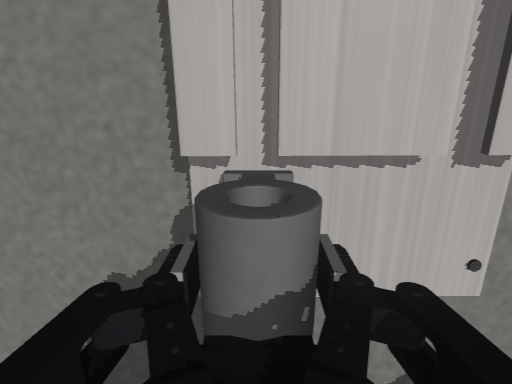

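The bore is visibly small, so this is the misfit. The foot's front edge at row 172 is clear of the lip ends at row 157. I lift it.

carry_out(steps=[[[0,0,0],[0,0,-1],255],[[0,0,0],[0,0,-3],255],[[0,0,0],[0,0,-6],255],[[0,0,0],[0,0,-9],255],[[0,0,0],[-3,-1.2,-9],255],[[0,0,0],[-6.5,-2.5,-9],255],[[0,0,0],[-10,-3.9,-9],255],[[0,0,0],[-14,-5.4,-9],255]])

```text
clock: 12.35
tcp_pos: [0.532, -0.2189, 0.1245]
orientation: [-0.0, 0.646, 0.764, 0.0]
wrist_force: [-0.2, -0.5, -3.5]
finger_gap: 0.0556
grip_force: 43.3
```

carry_out(steps=[[[0,0,0],[-4,-1.6,0],255],[[0,0,0],[-8,-3.1,0],255],[[0,0,0],[-11,-4.2,0],255],[[0,0,0],[-13.1,-5.1,0],255],[[0,0,0],[-13.1,-5.1,0],255],[[0,0,0],[-13.1,-5.1,0],255],[[0,0,0],[-13.1,-5.1,0],255],[[0,0,0],[-13.1,-5.1,0],255]])

```text
clock: 13.35
tcp_pos: [0.5043, -0.3552, 0.1244]
orientation: [-0.0, 0.646, 0.764, 0.0]
wrist_force: [-0.6, 0.3, -3.3]
finger_gap: 0.0555
grip_force: 43.3
```

```bash
python3 go.py .505 -.357 .032 99.4; python3 w.py w5; python3 -c "
from h import *
z=np.load('wrist.npz');m=z['p'].max(-1)<60
for r in range(90,300,20):print(r,np.round(z['X'][r,::40,2],3))"
```

```text
turn [ 0.   -0.    0.18] shift cm [-0.19  0.03  9.24] t 13.35
90 [-0.002 -0.001 -0.002 -0.002 -0.001  0.002  0.003  0.003  0.028 -0.001
 -0.001 -0.002 -0.002]
110 [-0.002 -0.001 -0.001 -0.    -0.002  0.002  0.003  0.002  0.003  0.028
 -0.001 -0.002 -0.   ]
130 [-0.002 -0.    -0.002 -0.002 -0.001  0.002  0.002  0.001  0.003  0.002
 -0.    -0.001 -0.002]
150 [-0.002 -0.001 -0.001 -0.002 -0.     0.003  0.002  0.002  0.002  0.003
 -0.001 -0.001 -0.001]
170 [-0.002 -0.002 -0.003 -0.001  0.028  0.001  0.003  0.003  0.001  0.003
 -0.    -0.     0.011]
190 [-0.002 -0.001 -0.001 -0.003  0.015  0.004  0.128  0.13   0.003  0.022
 -0.002 -0.002  0.037]
210 [-0.001 -0.002 -0.    -0.002  0.001  0.156  0.16   0.161  0.152 -0.
 -0.002 -0.002  0.05 ]
230 [-0.001 -0.002 -0.002 -0.002  0.003  0.156  0.167  0.167  0.002 -0.
 -0.    -0.001  0.054]
250 [-0.002 -0.001 -0.001 -0.002  0.007  0.153  0.167  0.166  0.147 -0.001
 -0.001 -0.001 -0.002]
270 [-0.001 -0.002 -0.001 -0.001  0.158  0.152  0.166  0.166  0.149 -0.001
 -0.001 -0.001 -0.001]
290 [-0.001 -0.002 -0.002  0.176  0.178  0.148  0.167  0.166  0.152  0.177
  0.177 -0.001 -0.001]
```

View pics/w5.png

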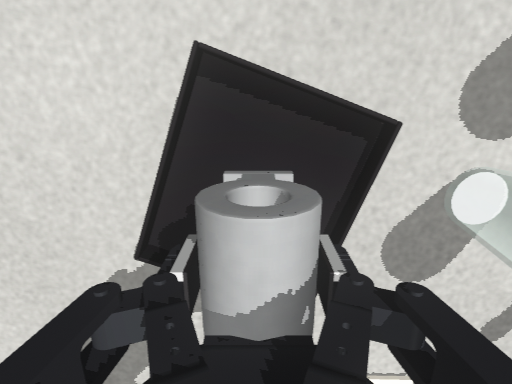

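The sleeve is held upright over the tray, with the tray corners at (197,42) and (400,122) px. I lower it.

carry_out(steps=[[[0,0,0],[-0.1,0,3],255],[[0,0,0],[-0.1,0,6],255],[[0,0,0],[-0.1,0,8],255],[[0,0,0],[-0.1,0,8.7],255],[[0,0,0],[-0.1,0,9.1],255],[[0,0,0],[-0.1,0,9.2],255],[[0,0,0],[-0.1,0,9.2],255],[[0,0,0],[-0.1,0,9.2],255]])

```text
clock: 14.4
tcp_pos: [0.5045, -0.3574, 0.033]
orientation: [0.001, 0.646, 0.763, -0.0]
wrist_force: [0.2, -0.8, -2.1]
finger_gap: 0.0555
grip_force: 43.3
```

carry_out(steps=[[[0,0,0],[0,0,0.1],255],[[0,0,0],[0,0,0.2],255],[[0,0,0],[0,0,0.2],255],[[0,0,0],[0,0,0.2],0],[[0,0,0],[0,0,0.2],0],[[0,0,0],[0,0,0.2],0],[[0,0,0],[0,0,-3],0],[[0,0,0],[0,0,-8],0]])

```text
clock: 15.4
tcp_pos: [0.5029, -0.356, 0.111]
orientation: [-0.002, 0.646, 0.763, 0.0]
wrist_force: [0.7, 0.1, -0.3]
finger_gap: 0.0853
grip_force: 0.0
```

carry_out(steps=[[[0,0,0],[0,0,-4],0],[[0,0,0],[0,-3,-6],0],[[0,0,0],[0,-7,-6],0],[[0,0,0],[0,-11,-6],0],[[0,0,0],[0,-11,-6],0],[[0,0,0],[0,-11,-6],0],[[0,0,0],[0,-11,-6],0],[[0,0,0],[0,-11,-6],0]])

```text
clock: 16.4
tcp_pos: [0.3965, -0.375, 0.1721]
orientation: [-0.0, 0.646, 0.764, 0.0]
wrist_force: [1.3, 0.1, -0.5]
finger_gap: 0.0851
grip_force: 0.0
```

```bash
python3 - <<'E'
from h import *
for n in('scene','top'):
    p,d,c=look(n);save(n+'3',p)
    if n=='top': np.savez(n,p=p,d=d,X=cloud(d,c))
E
python3 m.py | grep -E '^(t1|t2|jar|s_far|s_near|p_)'
```

```text
s_far few 0
s_near few 0
p_far 375 [635.6 167.8] [53.4 59.3] 7.9 z [0.063  0.0759 0.0814]
p_near 264 [518.5 159.6] [46.8 62. ] 12.9 z [0.0596 0.067  0.0719]
t1 179 [ 733.4 -182.6] [71.1 71.8] 31.3 z [0.0814 0.0926 0.0967]
t2 199 [ 709.3 -334.3] [71.8 72.2] 53.8 z [0.0808 0.0928 0.0968]
jar 357 [697.8 340. ] [54.8 55.1] 23.7 z [0.0846 0.0937 0.0975]
```

View pics/scene3.png

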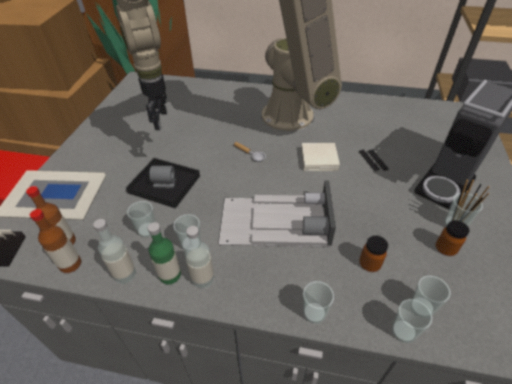

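View pics/top3.png

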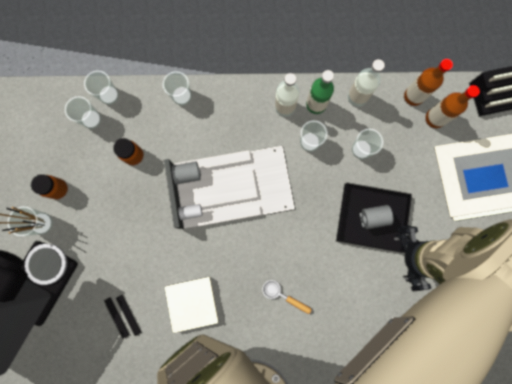

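The scene view shows the misfit upright in the tray at about (162,176) px. The fitting sleeve is home against the plate, at about (187,172) in the top view. The glasses and jar have not moved.

```bash
python3 -c "
from workcell import env
print(env.hand_in())"
```

```text
the job is handed in; nothing more can be done
None
```

The job is handed in at about 16.5 s: the fitting sleeve is fully home on pin_2, the misfit from the pin_1 slot stands upright in the tray, and the two glasses and the jar have not moved; no verdict was shown.

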